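Clamp a re-glued footstool with a turnbuckle

TASK

The upside-down footstool has just been glued and its right-hand pair of legs still stands off from the front and back stretchers. Swing the turnbuckle down so that its hook drops over the outside of the right-hand side stretcher, then turn the turnbuckle's middle body so that it draws in until the stretcher shoulders are shut against the legs. Finish with about an eighth of a turn more so that the hook pulls firmly, never more than a quarter turn past shut, let go, and leave the other things on the table where they are.

Things in the scene. Friction and masses are not known exactly. Their poses are not given: they have to be found in the camera images.
- stool: Brown footstool, upside down, fast to the table on a thin mat: seat 240 (x) x 340 mm (y), its underside up at 22 mm; four round legs 29-33 mm thick at x +-85, y +-130 mm, feet up at 250 mm. Origin on the table under the seat's centre, z up, +x away from the robot and +y to the left at yaw 0; yaw within 0.5 rad. Open in the middle above the seat but for a loose brush.
- front_bar (a point): Middle of the front stretcher, a 22 mm round bar along the stool's y at x = -85 mm, axis 130 mm high, from left front leg to right front leg; the back stretcher is its twin at x = +85 mm. Their right ends are the joints to be shut.
- clamp_block (a point): Middle of the left side stretcher (22 mm round bar along x at y = +130 mm, 187 mm high). A wooden block clamped round it here (60 mm long in x, y 113 to 155 mm) with a steel ear on top, up to 218 mm high, carries the turnbuckle's fork.
- stool_side (a joint): Lean (rad) of the right pair of legs with their side stretcher, rocking as one about a line along the stool's x at y = -130 mm, 30 mm high. 0 = upright, shoulders of front and back stretchers shut on the legs (a stop); positive = outward, gap in mm = 100 x angle; starts 0.024 to 0.036. Stays where left; about 4 N at the side stretcher moves it.
- side_rail (a point): Middle of the right side stretcher, on its axis: a 22 mm round bar along the stool's x, between the right legs, at y = -130 mm and 187 mm high when upright; it moves with the lean.
- tb_pin (a point): Pivot pin (along the stool's x) of the turnbuckle's fork, at stool coordinates (0, 130, 205) mm. All of the turnbuckle lies on one axis that starts here: fork and threaded rod, body, second threaded rod (13 mm thick), hook.
- tb_swing (a joint): Swing (rad) of the whole turnbuckle about the pin: 0 = level (at a stop), reaching from the pin along the stool's -y; positive = hook end raised; starts 0.45 to 0.70. Stays at any angle; about 0.4 N m pushes it down, up to 2 N m lifts it.
- tb_mid (a point): Middle of the steel body, on its axis; y along the axis to the pin, x across the width; turns with it. 120 mm long: two flat side bars, window between, 40 mm wide (x) and 14 mm thick (z), 38 mm either side of the middle; then a round hub at each end, 28 mm thick, 22 mm long. 140 mm from the pin at tb_body = 0, 1.27 mm nearer per rad.
- tb_body (a joint): Turn (rad) of the body on its axis. Positive tightens: the body's top moves to the stool's +x; each rod draws in 8 mm per turn. At 0 its width x points 0.8 rad above the stool's +x, at 0.8 level with it. Starts 0 to 0.7. 0.15 to 0.25 N m turns it; stays where left. Hook meets the stretcher at 1.6 to 2.4, joints shut at about 3.95, then the pull grows about 24 N per rad.
- tb_hook_tip (a point): Lower end of the hook at the free end: a 12 mm rubber-covered bar bent down at a right angle, its end 36 mm below the axis. The upright part is 286 mm from the pin at tb_body = 0, 2.55 mm nearer per rad. With the turnbuckle level it stands outside the right side stretcher, 2 to 6 mm clear of it at the start.
- glue_brush: Small wooden brush, 160 mm long, lying loose on the seat's underside below the turnbuckle; leave it.
- glue_bottle: Yellow glue bottle, 60 mm wide, 170 mm tall, standing left of the stool; leave it standing. Origin under its centre.
- mug: White mug, 84 mm wide, 95 mm tall, beyond the stool on the right; leave it. Origin under its centre.
- tape_roll: Roll of blue tape, 112 mm across, 25 mm high, beyond the stool; leave it.
- screwdriver: Red-handled screwdriver, 200 mm long, lying beyond the stool; leave it.
- mallet: Rubber mallet, 280 mm long, lying right of the stool; leave it.
- sanding_block: Cork sanding block, 110 x 65 x 35 mm, left of the robot's front; leave it.
- bit_case: Yellow case of screwdriver bits, 100 x 150 x 28 mm, beyond the stool on the left; leave it.

How it is judged:
By the outcome, as a careful person would: the job done as asked, in the order asked, and still so for the second after the job is handed in, with the robot touching nothing.
It also fails if it takes over 72 s, if anything falls off the work surface, if the arm or the gripper's body presses on something with over 40 N, if the wrist force passes 120 N, or if a joint passes its speed limit or range.

ROBOT

A 6-joint arm with a two-finger parallel gripper is mounted at the origin on the work surface. World frame = base frame: x ahead of the robot, y to its left, z up, the work surface at z = 0. Lengths are in m, angles in rad, forces in N, time in s.
With the tool pointing down it reaches from about 0.35 to 0.775 m from the base axis. Payload 7.3 kg.
Tool frame: the origin (TCP) lies at the very end of the fingers, on their centre line; the grasp point (between the pads) lies 19 mm behind it; z points along the fingers, y is the line along which they close (so a half turn about z gives the same grasp; the last joint's range is limited). The gripper opens to 92 mm and grips with 3 to 60 N. Pads are 19 mm wide; open, the fingers measure 130 mm over their backs; the gripper's body (75 mm by 190 mm) begins 47 mm behind the grasp point.
Start: joints at [-1.299, 0.342, 1.524, -0, 1.275, -0.146], TCP at [0.213, -0.48, 0.227] pointing down, gripper open.
Joint ranges: [-2.53, 2.53], [-0.77, 2.02], [0.04, 2.7], [-1, 4.14], [0.28, 2.66], [-3.11, 3.11]. Speed limits (rad/s): [2.57, 2.57, 3.14, 3.14, 3.14, 3.14].

INTERFACE

Orientations are given as [roll, pitch, yaw] about the fixed x, y, z axes, in that order (R = Rz(yaw) Ry(pitch) Rx(roll)).
In Python, from cell import robot gives the robot as it stands. The module is installed in compiled form; this text tells all that it offers.
- The arm moves only by the tool arm_command, never from a script. Its argument "moves" is a list of rows, each a list of 3 entries, a list of its own where there are three numbers: the shift along the tool's x, y, z in m, then the turn, a rotation vector about the tool's x, y, z in rad, then the finger opening in m, from 0 to 0.0918. In form: [[[dx, dy, dz], [ax, ay, az], claw], ...]. A call has exactly 5 rows; each row is the pose to reach, as a shift and turn from the pose commanded when the call began, along the tool's axes at that moment; what a row does not reach only later rows make up. A row lasts 1/10 s, in which the tool goes at most 50 mm and 8.59 degrees, less where a joint would pass 70% of its speed; a pose out of reach is approached as far as the arm can. A call with a gripper value outside its range is refused whole. The fingers move at their own pace and stop on an object; "squeeze" is the grip in N (left out, the last holds). Time passes only in rows, so rows that repeat a pose let the fingers close, or fill a call up. It gives the time, the measured TCP pose, the force, the opening and the grip force at its end, in the units of the state.
- robot.observe(): the state, without advancing time (a new reading comes with each control period).
- robot.read_camera(name): name is "scene" or "top"; returns the picture (480x640x3 uint8, red, green, blue); there is no depth.
- robot.camera_model(name): a dict with "fx", "fy", "cx", "cy" (pixels), "R" (3x3) and "t" (3): a world point X has camera coordinates R X + t. Camera axes: x right, y down, z forward; pixel columns grow to the right and rows downward; lengths in m; the calibration is good to about 2 mm. A picture is of the moment at which its call begins. camera_model takes no time and is no camera call.
- robot.hand_in(): hands the job in; it is judged then, once.
The state is a dict: "time": time; "qpos": joint angles; "qvel": joint speeds; "joint_efforts": joint torques, N m; "tool_pos": TCP position; "tool_rot": TCP orientation; "contact_force": force on the tool from outside, world axes, zero at the start; "torque": the same for the moment, N m; "opening": finger opening in m; "grip_force": force on a finger pad.
Only numpy, scipy, OpenCV 4.12 (cv2) and the standard library are available. Lean on these libraries where they do the work, as an engineer would, in place of code of your own. Each camera call takes 0.05 s, during which the arm holds its last target. There are 200 camera calls.

## Working session

There is one attempt and no reset: what is moved stays moved. The work goes in short steps, Python scripts to look and compute and a tool call to move; the robot and the scene stay as the last step left them, time stands still between calls to the robot, and variables do not carry over. Pictures are saved under pics/ and viewed, at most 10 in all, crops included, and the job is handed in when it is done.

Besides the shell and the picture viewer there is one more tool, called after "Request:" as name(argument=value, ...) on one line, values as JSON. arm_command: Moves the arm, as the interface text tells. Its arguments: {"type":"object","properties":{"moves":{"type":"array"},"squeeze":{"type":"number"}},"required":["moves"]}

```bash
mkdir -p pics; python3 - <<'E'
from cell import robot
import cv2,numpy as np
for n in("scene","top"):
    im=robot.read_camera(n); cv2.imwrite(f"pics/{n}0.png",im[:,:,::-1])
    m=robot.camera_model(n); print(n,m["fx"],m["cx"],m["cy"],np.round(m["R"],4).tolist(),np.round(m["t"],4).tolist(), (-np.array(m["R"]).T@m["t"]).round(3))
print(robot.observe())
E
```

```text
scene 605.7986853289091 321.191590321434 242.5095268977886 [[-0.6489, 0.7607, -0.0171], [0.4633, 0.3772, -0.8019], [-0.6036, -0.5283, -0.5972]] [0.3662, -0.1497, 1.8983] [1.453 0.781 1.02 ]
top 501.74685307184745 322.1588291519687 236.95488841292624 [[0.0097, -0.9999, 0.0102], [-0.9967, -0.0105, -0.0807], [0.0808, -0.0093, -0.9967]] [-0.0267, 0.5579, 1.4051] [ 0.443 -0.008  1.446]
{'time': 0.1, 'qpos': array([-1.29898356e+00,  3.42651455e-01,  1.52486831e+00,  1.76463305e-05,
        1.27541929e+00, -1.45981998e-01]), 'qvel': array([-0.00152597,  0.000221  , -0.0011671 , -0.0002822 ,  0.00124549,
       -0.00074999]), 'joint_efforts': array([ 2.11248647e-03, -4.32004094e+01, -2.44693172e+01,  7.19942339e-02,
        5.25995472e-02, -3.97578367e-05]), 'tool_pos': array([ 0.21295723, -0.47949277,  0.22613385]), 'tool_rot': array([-3.14026303e+00, -2.12548800e-04,  4.17789480e-01]), 'contact_force': array([ 0.02818394,  0.28295056, -0.86528337]), 'torque': array([ 0.01423781, -0.01760633,  0.00826358]), 'grip_force': 0.0, 'opening': 0.09222164074214577}
```

View pics/scene0.png

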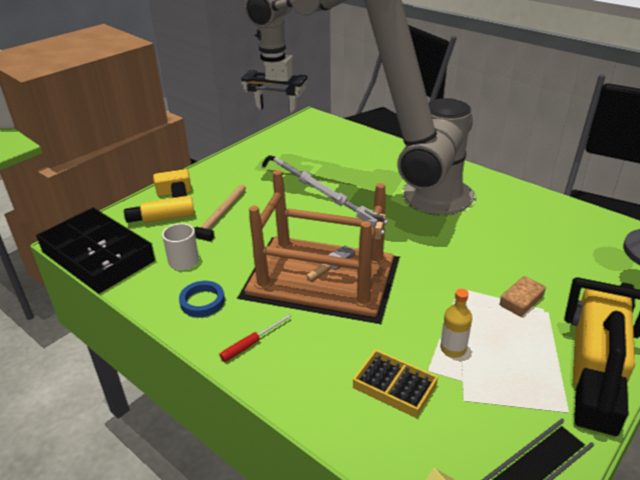

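View pics/top0.png

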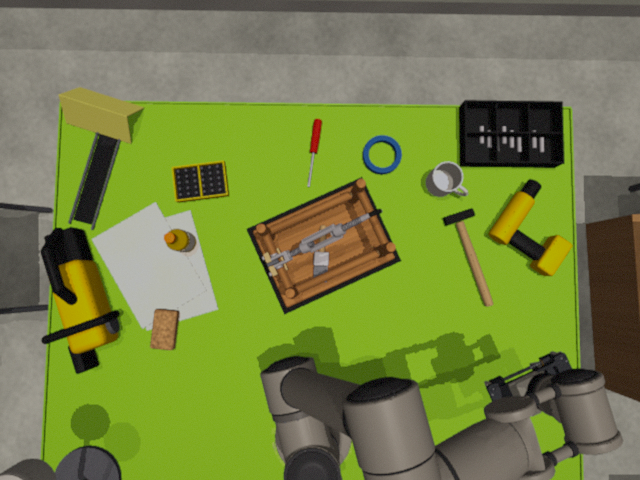

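```bash
cat > h.py <<'E'
import cv2,numpy as np
from cell import robot
def model(n):
    m=robot.camera_model(n); return m,np.array(m["R"]),np.array(m["t"])
def ray(n,u,v):
    m,R,t=model(n); d=R.T@np.array([(u-m["cx"])/m["fx"],(v-m["cy"])/m["fy"],1]); return -R.T@t,d/np.linalg.norm(d)
def plane(n,u,v,z):
    c,d=ray(n,u,v); return c+d*(z-c[2])/d[2]
def proj(n,X):
    m,R,t=model(n); p=R@np.array(X)+t; return np.array([m["fx"]*p[0]/p[2]+m["cx"],m["fy"]*p[1]/p[2]+m["cy"]])
def tri(a,b):
    (c1,d1),(c2,d2)=ray("top",*a),ray("scene",*b)
    s=np.linalg.lstsq(np.c_[d1,-d2],c2-c1,rcond=None)[0]
    p,q=c1+s[0]*d1,c2+s[1]*d2; return (p+q)/2,np.linalg.norm(p-q)
E
python3 - <<'E'
import cv2
a=cv2.imread("pics/top0.png")[170:320,240:410]; b=cv2.imread("pics/scene0.png")[145:325,235:405]
cv2.imwrite("pics/topz.png",cv2.resize(a,None,fx=4.5,fy=4,interpolation=2) if 0 else cv2.resize(a,None,fx=4,fy=4,interpolation=2))
cv2.imwrite("pics/scz.png",cv2.resize(b,None,fx=3.3,fy=3.3,interpolation=2))
E
```

```text
(no output)
```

View pics/topz.png

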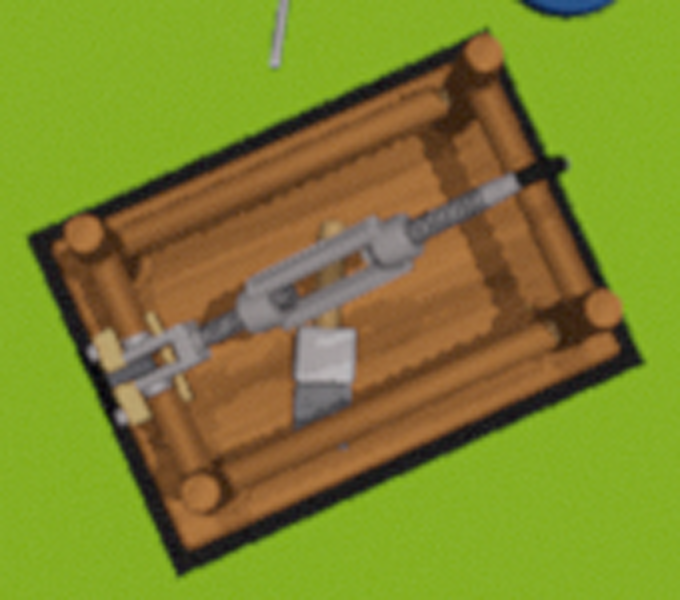

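View pics/scz.png

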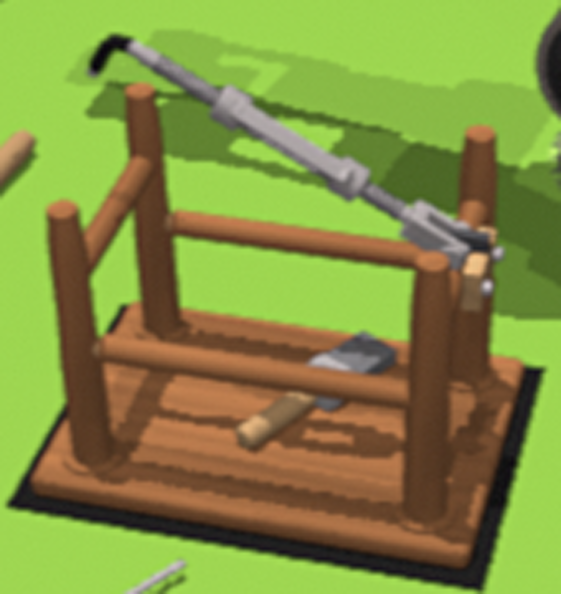

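```bash
python3 - <<'E'
from h import *
T=lambda u,v:(u/4+240-.375,v/4+170-.375); S=lambda u,v:(u/3.3+235-.35,v/3.3+145-.35)
f={"LB":((84,235),(434,262),(.085,.13)),"RB":((482,56),(63,210),(.085,-.13)),"LF":((202,491),(481,133),(-.085,.13)),"RF":((602,307),(140,92),(-.085,-.13))}
for k,(a,b,l) in f.items(): print(k,tri(T(*a),S(*b)),plane("top",*T(*a),.25)[:2])
m=np.array([plane("top",*T(*p),.002)[:2] for p in((30,235),(488,30),(643,360),(180,575))]); print("mat",m.mean(0),m)
c=m.mean(0); e=m[1]+m[2]-m[0]-m[3]; yaw=np.arctan2(e[0],-e[1]);e2=m[0]+m[1]-m[2]-m[3]; print("yaw",yaw,np.arctan2(e2[1],e2[0]))
for k in("LB","LF"): pass
A=[];B=[]
for k in("LB","LF"):
    A.append(plane("top",*T(*f[k][0]),.25)[:2])
mid=(A[0]+A[1])/2; d=A[0]-A[1]; y2=np.arctan2(d[1],d[0]); print("left feet yaw",y2,"origin",mid+.13*np.array([np.sin(y2),-np.cos(y2)]))
for n,a,b in(("hubH",(393,240),(232,108)),("hubF",(262,305),(350,180)),("bend",(560,163),(118,42))): print(n,tri(T(*a),S(*b)))
E
```

```text
LB (array([0.55815823, 0.12976869, 0.24789364]), np.float64(0.002655806958750383)) [0.55875319 0.12846758]
RB (array([ 0.67025882, -0.10949036,  0.24787635]), np.float64(8.622815446456314e-05)) [ 0.66982592 -0.10927757]
LF (array([0.4060349 , 0.05732707, 0.24939239]), np.float64(0.003960911070193635)) [0.40723661 0.05570256]
RF (array([ 0.51846167, -0.18127461,  0.24844843]), np.float64(0.0014385818715759004)) [ 0.51883454 -0.18160294]
mat [ 0.53886127 -0.02565078] [[ 0.5823925   0.19562572]
 [ 0.73616091 -0.13465873]
 [ 0.49667319 -0.24719798]
 [ 0.34021847  0.08362787]]
yaw 0.4387428541793615 0.43622066491165823
left feet yaw 0.44771872303686977 origin [ 0.53927323 -0.02510175]
hubH (array([ 0.55278031, -0.05394301,  0.29713253]), np.float64(0.001279894753100245))
hubF (array([0.51681202, 0.02300038, 0.24979314]), np.float64(0.0036510556465707195))
bend (array([ 0.58792478, -0.13922605,  0.33702511]), np.float64(0.0166119282757251))
```

The top view gives the stool at about (0.539, -0.0255), yaw 0.438, with feet at zoom pixels (84,235), (482,56), (202,491) and (602,307). The turnbuckle is raised by about 0.52 rad, with its hubs at (393,240) and (262,305). I'll move above the outer hub with the fingers closed.

Request:
arm_command(moves=[[[0.036,-0.018,-0.028],[0,0,-0.14],0],[[0.072,-0.036,-0.056],[0,0,-0.28],0],[[0.108,-0.054,-0.084],[0,0,-0.42],0],[[0.144,-0.072,-0.112],[0,0,-0.56],0],[[0.18,-0.09,-0.14],[0,0,-0.7],0]], squeeze=30)

```text
time: 0.6
tool_pos: [0.3416, -0.323, 0.3676]
tool_rot: [-3.141, -0.0, 1.123]
contact_force: [0.8, 0.2, 0.1]
opening: 0.0564
grip_force: 0.0
```

```bash
cat >> h.py <<'E'
from scipy.spatial.transform import Rotation as Ro
O=np.array([.539,-.0255,0]); YAW=.438
SR=Ro.from_euler("z",YAW)
PIN=np.array([0,.13,.205])
def w(p): return O+SR.apply(np.array(p,float))
def toolR(tilt): # tool x=stool y, tool y=stool x, z down, tilted about tool x
    return Ro.from_euler("xyz",[np.pi,0,YAW+np.pi/2])*Ro.from_rotvec([tilt,0,0])
def delta(p,tilt,grasp=0):
    """tool-frame shift+turn to put point `grasp` m behind TCP at stool point p"""
    s=robot.observe(); R0=Ro.from_euler("xyz",s["tool_rot"]); R1=toolR(tilt)
    X=w(p)+R1.apply([0,0,grasp])
    return np.round(R0.inv().apply(X-s["tool_pos"]),4),np.round((R0.inv()*R1).as_rotvec(),3)
def st():
    s=robot.observe(); R=Ro.from_euler("xyz",s["tool_rot"])
    print("t",round(s["time"],2),"stoolpos",np.round(SR.inv().apply(s["tool_pos"]-O),4),"rot err",np.round((toolR(0).inv()*R).as_rotvec(),3),"F(stool)",np.round(SR.inv().apply(s["contact_force"]),1),"M",np.round(SR.inv().apply(s["torque"]),2),"q",np.round(s["qpos"],2),"open",round(s["opening"],4),round(s["grip_force"],1))
E
python3 -c "
from h import *
st();print(delta([0,-.042,.38],0))"
```

```text
t 0.6 stoolpos [-0.3049 -0.1857  0.3676] rot err [0.    0.    0.885] F(stool) [ 0.9 -0.1  0.1] M [-0.08 -0.08  0.01] q [-0.92  0.17  1.38  0.    1.6  -0.47] open 0.0564 0.0
(array([ 0.327 ,  0.0817, -0.0123]), array([-0.   , -0.   , -0.885]))
```

Request:
arm_command(moves=[[[0.045,0.011,-0.01],[0,0,-0.14],0],[[0.09,0.022,-0.02],[0,0,-0.28],0],[[0.135,0.033,-0.02],[0,0,-0.42],0],[[0.18,0.044,-0.02],[0,0,-0.56],0],[[0.225,0.055,-0.02],[0,0,-0.7],0]])

```text
time: 1.1
tool_pos: [0.4898, -0.1445, 0.3865]
tool_rot: [-3.141, -0.0, 1.824]
contact_force: [-0.1, -0.4, -0.1]
opening: 0.0164
grip_force: 0.0
```

```bash
python3 -c "
from h import *
st();print(delta([0,-.042,.34],0))"
```

```text
t 1.1 stoolpos [-0.0951 -0.0869  0.3865] rot err [0.    0.    0.185] F(stool) [-0.2 -0.4 -0.1] M [-0.08 -0.13  0.01] q [-0.44  0.24  1.23 -0.    1.67 -0.69] open 0.0164 0.0
(array([0.0617, 0.0852, 0.0465]), array([-0.   , -0.   , -0.185]))
```

Request:
arm_command(moves=[[[0.026,0.036,0],[0,0,-0.1],0],[[0.052,0.072,0],[0,0,-0.185],0],[[0.0617,0.0852,0.02],[0,0,-0.185],0],[[0.0617,0.0852,0.045],[0,0,-0.185],0],[[0.0617,0.0852,0.045],[0,0,-0.185],0]])

```text
time: 1.6
tool_pos: [0.5554, -0.0646, 0.3378]
tool_rot: [-3.135, -0.005, 2.004]
contact_force: [0.1, -0.6, 0.6]
opening: 0.0005
grip_force: 0.0
```

```bash
python3 -c "
from h import *
st();print(delta([0,-.055,.218],0))"
```

```text
t 1.6 stoolpos [-0.0018 -0.0424  0.3378] rot err [0.006 0.005 0.005] F(stool) [-0.2 -0.6  0.6] M [-0.04 -0.08 -0.04] q [-0.25  0.36  1.2  -0.    1.59 -0.69] open 0.0005 0.0
(array([-0.0132,  0.0026,  0.1197]), array([-0.006, -0.005, -0.005]))
```

Request:
arm_command(moves=[[[0,0.001,0.012],[0,0,0],0],[[-0.002,0.002,0.024],[0,0,0],0],[[-0.004,0.002,0.036],[0,0,0],0],[[-0.006,0.002,0.048],[0,0,0],0],[[-0.008,0.002,0.06],[0,0,0],0]])

```text
time: 2.1
tool_pos: [0.5621, -0.073, 0.2815]
tool_rot: [3.14, 0.002, 2.002]
contact_force: [1.9, -2.2, 2.1]
opening: 0.0007
grip_force: 1.4
```

```bash
python3 -c "
from h import *
st();print(delta([0,-.055,.219],0))"
```

```text
t 2.1 stoolpos [ 0.0008 -0.0529  0.2815] rot err [-0.001 -0.002  0.007] F(stool) [ 0.8 -2.8  2.1] M [-0.46 -0.18  0.04] q [-0.26  0.38  1.31 -0.    1.45 -0.7 ] open 0.0007 1.4
(array([-0.002 , -0.0008,  0.0625]), array([ 0.001,  0.002, -0.007]))
```

Contact force matches a light push on the hub; continue down.

Request:
arm_command(moves=[[[0,0,0.014],[0,0,0],0],[[0,0,0.028],[0,0,0],0],[[-0.001,0,0.042],[0,0,0],0],[[-0.002,0,0.056],[0,0,0],0],[[-0.002,0,0.062],[0,0,0],0]])

```text
time: 2.6
tool_pos: [0.5618, -0.074, 0.218]
tool_rot: [-3.14, -0.002, 2.002]
contact_force: [-1.8, -0.7, 14.6]
opening: 0.0005
grip_force: 6.9
```

```bash
python3 -c "
from h import *
st()"
```

```text
t 2.6 stoolpos [ 1.00e-04 -5.36e-02  2.18e-01] rot err [0.002 0.002 0.006] F(stool) [-1.9  0.1 14.6] M [-0.    0.14 -0.06] q [-0.27  0.43  1.42 -0.    1.3  -0.7 ] open 0.0005 6.9
```

Request:
arm_command(moves=[[[0,0,-0.03],[0,0,0],0.06],[[0,0,-0.06],[0,0,0],0.0915],[[0.02,0,-0.09],[0,0,0],0.0915],[[0.045,0,-0.12],[0,0,0],0.0915],[[0.045,0,-0.12],[0,0,0],0.0915]])

```text
time: 3.1
tool_pos: [0.544, -0.031, 0.3443]
tool_rot: [3.135, 0.003, 2.005]
contact_force: [0.3, -0.4, -0.5]
opening: 0.0361
grip_force: 0.0
```

```bash
python3 - <<'E'
from h import *
st()
b=robot.read_camera("scene")[135:305,235:405,::-1]
cv2.imwrite("pics/scz2.png",cv2.resize(b,None,fx=3.5,fy=3.5,interpolation=2))
for x in (.85,): pass
for n,p in(("mid",(0,-.01,.205)),("hook",(0,-.156,.205)),("hubH",(0,-.058,.205)),("hubF",(0,.04,.205))): q=proj("scene",w(p)); print(n,(q-[235,135])*3.5)
E
```

```text
t 3.1 stoolpos [ 0.0022 -0.0071  0.3443] rot err [-0.007 -0.003  0.004] F(stool) [ 0.1 -0.4 -0.5] M [-0.04 -0.2  -0.01] q [-0.2   0.32  1.24  0.    1.58 -0.63] open 0.0361 0.0
mid [278.42239975 267.13622894]
hook [ 79.79465392 239.52745209]
hubH [212.15624561 257.92539359]
hubF [348.48377093 276.87459029]
```

View pics/scz2.png

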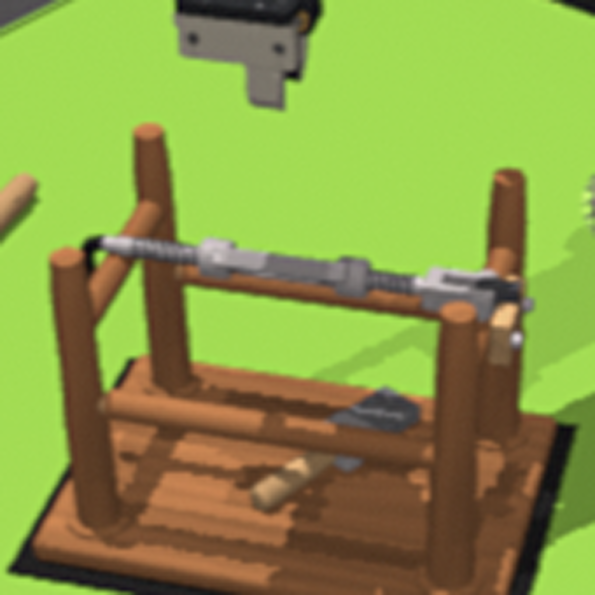

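The turnbuckle now lies level: hubs at crop pixels (217,257) and (352,277), hook at (90,250) outside the right rail. Next is a tilted pre-grasp across the 40 mm width.

```bash
python3 -c "
from h import *
print(delta([0,-.0095,.205],-.6,.019-.09),delta([0,-.0095,.205],-.6,.019))"
```

```text
(array([-0.0015, -0.042 ,  0.078 ]), array([-0.596,  0.003, -0.003])) (array([-0.0011,  0.0086,  0.1525]), array([-0.596,  0.003, -0.003]))
```

Request:
arm_command(moves=[[[0,-0.011,0.01],[-0.13,0,0],0.0915],[[-0.001,-0.022,0.025],[-0.26,0,0],0.0915],[[-0.001,-0.033,0.045],[-0.39,0,0],0.0915],[[-0.0015,-0.042,0.065],[-0.52,0,0],0.0915],[[-0.0015,-0.042,0.078],[-0.596,0.003,-0.003],0.0915]])

```text
time: 3.65
tool_pos: [0.5033, -0.0525, 0.2587]
tool_rot: [2.545, -0.004, 2.003]
contact_force: [1.3, 0.5, 0.4]
opening: 0.0799
grip_force: 0.0
```

```bash
python3 -c "
from h import *
st();print(delta([0,-.0095,.205],-.6,.019))"
```

```text
t 3.65 stoolpos [-0.0437 -0.0093  0.2587] rot err [-0.597  0.002  0.007] F(stool) [ 1.4 -0.1  0.4] M [-0.03  0.24 -0.04] q [-0.57  0.07  1.95  0.66  0.89 -1.36] open 0.0799 0.0
(array([-0.0001,  0.0061,  0.088 ]), array([-0.003,  0.   , -0.007]))
```

Request:
arm_command(moves=[[[0,0.004,0.03],[0,0,0],0.0915],[[0,0.006,0.06],[0,0,0],0.0915],[[0,0.006,0.088],[0,0,0],0.0915],[[0,0.006,0.088],[0,0,0],0.0915],[[0,0.006,0.088],[0,0,0],0.06]], squeeze=40)

```text
time: 4.15
tool_pos: [0.5546, -0.0289, 0.1911]
tool_rot: [2.548, -0.004, 2.007]
contact_force: [-0.2, 0.1, 0.4]
opening: 0.0877
grip_force: 0.0
```

```bash
python3 - <<'E'
from h import *
st();print(delta([0,-.0095,.205],-.6,.019))
b=robot.read_camera("scene")[135:305,235:405,::-1]
cv2.imwrite("pics/scz3.png",cv2.resize(b,None,fx=3.5,fy=3.5,interpolation=2))
E
```

```text
t 4.15 stoolpos [ 0.0127 -0.0097  0.1911] rot err [-0.594  0.003  0.003] F(stool) [-0.2  0.2  0.4] M [-0.    0.2  -0.06] q [-0.45  0.24  1.96  0.75  0.69 -1.41] open 0.0877 0.0
(array([ 0.0002, -0.0026,  0.0004]), array([-0.006, -0.002, -0.004]))
```

View pics/scz3.png

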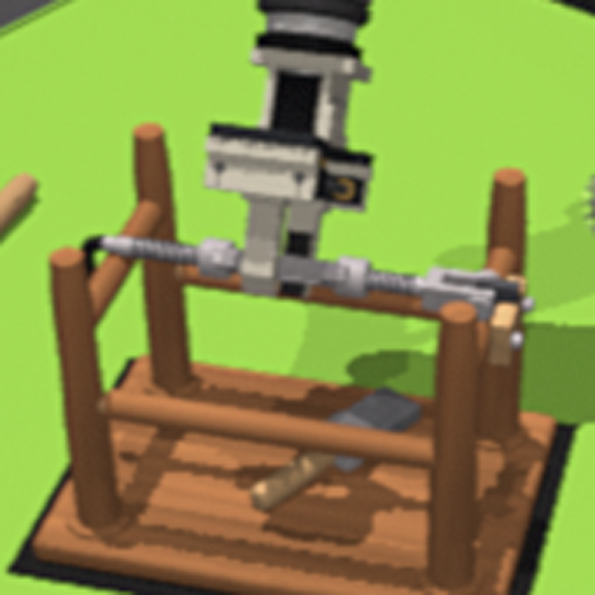

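The fingers straddle the body between the hubs (pads near (262,270) and (300,275)). Closing.

Request:
arm_command(moves=[[[0,-0.002,0],[0,0,0],0.03],[[0,-0.002,0],[0,0,0],0.02],[[0,-0.002,0],[0,0,0],0.02],[[0,-0.002,0],[0,0,0],0.02],[[0,-0.002,0],[0,0,0],0.02]], squeeze=40)

```text
time: 4.7
tool_pos: [0.5532, -0.0298, 0.1908]
tool_rot: [2.547, -0.002, 2.007]
contact_force: [-8.7, -6.9, -5.8]
opening: 0.0442
grip_force: 6.2
```

```bash
python3 -c "
from h import *
st();print(delta([0,-.0095,.205],-.6,.019))"
```

```text
t 4.7 stoolpos [ 0.0111 -0.0099  0.1908] rot err [-0.595  0.001  0.002] F(stool) [-10.8  -2.6  -5.8] M [-0.5   2.18 -0.18] q [-0.45  0.24  1.96  0.75  0.69 -1.42] open 0.0442 6.2
(array([ 0.0004, -0.0011,  0.001 ]), array([-0.005, -0.   , -0.003]))
```

Request:
arm_command(moves=[[[0,-0.001,0],[0,0,0],0.02],[[0,-0.002,0],[0,0,0],0.02],[[0,-0.002,0],[0,0,0],0.02],[[0,-0.002,0],[0,0,0],0.02],[[0,-0.002,0],[0,0,0],0.02]], squeeze=40)

```text
time: 5.2
tool_pos: [0.5517, -0.0305, 0.1895]
tool_rot: [2.547, -0.002, 2.007]
contact_force: [-4.5, -3.5, -0.6]
opening: 0.0397
grip_force: 40.0
```

```bash
python3 -c "
from h import *
st();print(delta([0,-.0095,.205],-.6,.019))"
```

```text
t 5.2 stoolpos [ 0.0093 -0.0099  0.1895] rot err [-0.594  0.001  0.002] F(stool) [-5.5 -1.2 -0.6] M [-0.18  1.03  0.1 ] q [-0.46  0.24  1.97  0.76  0.69 -1.43] open 0.0397 40.0
(array([0.0004, 0.0011, 0.0009]), array([-0.006, -0.   , -0.002]))
```

Request:
arm_command(moves=[[[0.0002,-0.0035,-0.0002],[0.14,0,0],0.02],[[0.0004,-0.006,-0.0007],[0.28,0,0],0.02],[[0.0005,-0.0085,-0.0016],[0.42,0,0],0.02],[[0.0007,-0.011,-0.0029],[0.56,0,0],0.02],[[0.0009,-0.013,-0.0045],[0.7,0,0],0.02]], squeeze=45)

```text
time: 5.7
tool_pos: [0.5399, -0.0352, 0.1869]
tool_rot: [-3.046, 0.0, 2.006]
contact_force: [-0.5, 2.3, -8.8]
opening: 0.04
grip_force: 45.0
```

```bash
cat >> h.py <<'E'
def G():
    s=robot.observe(); R=Ro.from_euler("xyz",s["tool_rot"]); print("grasp pt",np.round(SR.inv().apply(s["tool_pos"]-R.apply([0,0,.019])-O),4))
E
python3 -c "
from h import *
st();G()"
```

```text
t 5.7 stoolpos [-0.0033 -0.0092  0.1869] rot err [ 0.095 -0.     0.003] F(stool) [ 0.5  2.2 -8.8] M [ 0.35 -0.48  0.28] q [-0.17  0.45  1.47 -0.06  1.3  -0.59] open 0.04 45.0
grasp pt [-0.0015 -0.0092  0.2058]
```

Request:
arm_command(moves=[[[0.0002,-0.0027,0.0004],[0.14,0,0],0.02],[[0.0004,-0.0053,0.0002],[0.28,0,0],0.02],[[0.0005,-0.0077,-0.0006],[0.42,0,0],0.02],[[0.0007,-0.0101,-0.0019],[0.56,0,0],0.02],[[0.0009,-0.0122,-0.0035],[0.7,0,0],0.02]])

```text
time: 6.2
tool_pos: [0.5292, -0.039, 0.1918]
tool_rot: [-2.348, -0.001, 2.007]
contact_force: [-0.5, -5.1, 0.5]
opening: 0.0401
grip_force: 45.0
```

```bash
python3 -c "
from h import *
st();G()"
```

```text
t 6.2 stoolpos [-0.0146 -0.0081  0.1918] rot err [0.794 0.002 0.002] F(stool) [-2.6 -4.4  0.5] M [-0.4  -0.4   0.63] q [-0.03  0.85  0.99 -0.36  2.02 -0.5 ] open 0.0401 45.0
grasp pt [-0.0011 -0.0081  0.2051]
```

Request:
arm_command(moves=[[[0,0,0],[0,0,0],0.07],[[0,0,0],[0,0,0],0.07],[[0,0,0],[0,0,0],0.07],[[0,0,0],[0,0,0],0.07],[[0,0.0023,-0.0001],[-0.12,0,0],0.07]])

```text
time: 6.7
tool_pos: [0.5302, -0.0379, 0.1863]
tool_rot: [-2.469, -0.005, 2.007]
contact_force: [-1.3, -1.1, -0.3]
opening: 0.0693
grip_force: 0.0
```

Request:
arm_command(moves=[[[0,0.0027,-0.0002],[-0.145,0,0],0.07],[[0,0.0054,-0.0008],[-0.29,0,0],0.07],[[0,0.008,-0.0018],[-0.435,0,0],0.07],[[0,0.0104,-0.0031],[-0.58,0,0],0.07],[[0,0.0126,-0.0048],[-0.725,0,0],0.07]])

```text
time: 7.2
tool_pos: [0.5424, -0.0332, 0.1872]
tool_rot: [3.078, 0.001, 2.006]
contact_force: [-0.3, 0.4, -0.3]
opening: 0.0701
grip_force: 0.0
```

Request:
arm_command(moves=[[[0,0.0027,-0.0002],[-0.145,0,0],0.07],[[0,0.0054,-0.0008],[-0.29,0,0],0.07],[[0,0.008,-0.0018],[-0.435,0,0],0.07],[[0,0.0104,-0.0031],[-0.58,0,0],0.07],[[0,0.0126,-0.0048],[-0.725,0,0],0.07]])

```text
time: 7.7
tool_pos: [0.5513, -0.0252, 0.1903]
tool_rot: [2.464, -0.011, 2.016]
contact_force: [-0.2, 1.4, -0.5]
opening: 0.07
grip_force: 0.0
```

```bash
python3 -c "
from h import *
st();G();print(delta([-.0012,-.0085,.205],-.777,.019))"
```

```text
t 7.7 stoolpos [ 0.0113 -0.0049  0.1903] rot err [-0.677  0.013 -0.003] F(stool) [ 0.5  1.4 -0.5] M [-0.01  0.25  0.05] q [-0.49  0.24  2.02  0.94  0.68 -1.63] open 0.07 0.0
grasp pt [-0.0007 -0.0052  0.2051]
(array([-0.0036,  0.0014, -0.0004]), array([-0.1  , -0.013, -0.002]))
```

Request:
arm_command(moves=[[[0,0,0],[0,0,0],0.06],[[0,0,0],[0,0,0],0.055],[[0,0,0],[0,0,0],0.05],[[0,0,0],[0,0,0],0.05],[[0,0,0],[0,0,0],0.05]])

```text
time: 8.2
tool_pos: [0.5521, -0.0243, 0.1894]
tool_rot: [2.469, -0.013, 2.019]
contact_force: [-1.0, 0.3, 0.8]
opening: 0.0501
grip_force: 0.0
```

```bash
python3 -c "
from h import *
st();G();print(delta([-.0012,-.0085,.205],-.777,.019))"
```

```text
t 8.2 stoolpos [ 0.0124 -0.0045  0.1894] rot err [-0.672  0.016 -0.006] F(stool) [-0.8  0.7  0.8] M [-0.04  0.27 -0.06] q [-0.49  0.24  2.02  0.93  0.68 -1.62] open 0.0501 0.0
grasp pt [ 0.0006 -0.0048  0.2042]
(array([-0.004 ,  0.0011, -0.0019]), array([-0.105, -0.016, -0.001]))
```

Request:
arm_command(moves=[[[-0.001,0.0005,-0.0005],[-0.03,-0.008,0],0.05],[[-0.002,0.001,-0.001],[-0.06,-0.016,-0.001],0.05],[[-0.003,0.0011,-0.0015],[-0.09,-0.016,-0.001],0.05],[[-0.0035,0.0011,-0.0019],[-0.105,-0.016,-0.001],0.04],[[-0.0035,0.0011,-0.0019],[-0.105,-0.016,-0.001],0.025]])

```text
time: 8.7
tool_pos: [0.5529, -0.0279, 0.1909]
tool_rot: [2.365, -0.001, 2.008]
contact_force: [0.5, 0.4, -1.0]
opening: 0.0377
grip_force: 0.0
```

Request:
arm_command(moves=[[[0,0,0],[0,0,0],0.0],[[0,0,0],[0,0,0],0.0],[[0,0,0],[0,0,0],0.0],[[0,0,0],[0,0,0],0.0],[[0,0,0],[0,0,0],0.0]], squeeze=40)

```text
time: 9.2
tool_pos: [0.553, -0.0278, 0.1912]
tool_rot: [2.364, -0.001, 2.008]
contact_force: [-0.3, 0.2, 0.3]
opening: 0.0142
grip_force: 40.0
```

```bash
python3 -c "
from h import *
st();G()"
```

```text
t 9.2 stoolpos [ 0.0117 -0.008   0.1912] rot err [-0.777  0.001  0.001] F(stool) [-0.2  0.3  0.3] M [0.01 0.23 0.06] q [-0.54  0.24  2.09  1.17  0.68 -1.89] open 0.0142 40.0
grasp pt [-0.0017 -0.008   0.2048]
```

Request:
arm_command(moves=[[[0.0002,-0.0023,-0.0001],[0.12,0,0],0],[[0.0003,-0.0045,-0.0005],[0.24,0,0],0],[[0.0005,-0.0067,-0.0012],[0.36,0,0],0],[[0.0006,-0.0088,-0.0021],[0.48,0,0],0],[[0.0008,-0.0107,-0.0033],[0.6,0,0],0]], squeeze=45)

```text
time: 9.7
tool_pos: [0.5437, -0.0319, 0.1869]
tool_rot: [2.924, -0.001, 2.006]
contact_force: [2.7, 19.6, -10.3]
opening: 0.0136
grip_force: 45.0
```

```bash
python3 -c "
from h import *
st();G()"
```

```text
t 9.7 stoolpos [ 0.0016 -0.0078  0.1869] rot err [-0.217  0.001  0.003] F(stool) [ 10.8  16.6 -10.3] M [ 2.8  -1.6   0.77] q [-0.28  0.32  1.7   0.17  0.97 -0.81] open 0.0136 45.0
grasp pt [-0.0025 -0.0078  0.2054]
```

Request:
arm_command(moves=[[[0.001,-0.0015,0.0007],[0.12,0,0],0],[[0.0015,-0.0037,0.0003],[0.24,0,0],0],[[0.002,-0.0059,-0.0004],[0.36,0,0],0],[[0.0022,-0.008,-0.0013],[0.48,0,0],0],[[0.0024,-0.0099,-0.0025],[0.6,0,0],0]], squeeze=45)

```text
time: 10.2
tool_pos: [0.5341, -0.035, 0.1874]
tool_rot: [-2.759, 0.002, 2.009]
contact_force: [-0.2, -7.3, -1.5]
opening: 0.0136
grip_force: 45.0
```

```bash
python3 -c "
from h import *
st();G()"
```

```text
t 10.2 stoolpos [-0.0085 -0.0065  0.1874] rot err [ 0.383 -0.002  0.   ] F(stool) [-3.3 -6.5 -1.5] M [-0.87 -0.19  0.37] q [-0.09  0.61  1.27 -0.19  1.6  -0.51] open 0.0136 45.0
grasp pt [-0.0014 -0.0065  0.205 ]
```

Request:
arm_command(moves=[[[0,-0.0019,-0.0001],[0.1,0,0],0],[[0,-0.0038,-0.0004],[0.2,0,0],0],[[0,-0.0056,-0.0008],[0.3,0,0],0],[[0.0001,-0.0074,-0.0015],[0.4,0,0],0],[[0.0001,-0.0074,-0.0015],[0.4,0,0],0]], squeeze=45)

```text
time: 10.7
tool_pos: [0.528, -0.0373, 0.1905]
tool_rot: [-2.355, 0.001, 2.009]
contact_force: [1.2, -4.4, 9.8]
opening: 0.0133
grip_force: 45.0
```

```bash
python3 -c "
from h import *
st();G()"
```

```text
t 10.7 stoolpos [-0.015  -0.006   0.1905] rot err [ 0.786 -0.001 -0.   ] F(stool) [-0.8 -4.5  9.8] M [-0.55  0.84  0.48] q [-0.02  0.84  1.   -0.36  2.01 -0.49] open 0.0133 45.0
grasp pt [-0.0015 -0.0059  0.2039]
```

Request:
arm_command(moves=[[[0,0,0],[0,0,0],0.07],[[0,0,0],[0,0,0],0.07],[[0,0,-0.0005],[0,0,0],0.07],[[0,0,-0.001],[0,0,0],0.07],[[0,0,-0.001],[0,0,0],0.07]])

```text
time: 11.2
tool_pos: [0.5282, -0.0359, 0.1912]
tool_rot: [-2.363, -0.002, 2.009]
contact_force: [0.0, 0.0, -0.3]
opening: 0.0488
grip_force: 0.0
```

Request:
arm_command(moves=[[[0,0,0],[0,0,0],0.07],[[0,0.0023,-0.0001],[-0.12,0,0],0.07],[[0,0.0049,-0.0006],[-0.26,0,0],0.07],[[0,0.0074,-0.0015],[-0.4,0,0],0.07],[[0,0.0098,-0.0027],[-0.54,0,0],0.07]])

```text
time: 11.7
tool_pos: [0.5369, -0.0319, 0.1868]
tool_rot: [-2.909, -0.001, 2.009]
contact_force: [-0.3, -0.7, -0.4]
opening: 0.0699
grip_force: 0.0
```

Request:
arm_command(moves=[[[0,0.0023,-0.0001],[-0.12,0,0],0.07],[[0,0.0045,-0.0005],[-0.24,0,0],0.07],[[0,0.0067,-0.0012],[-0.36,0,0],0.07],[[0,0.0088,-0.0021],[-0.48,0,0],0.07],[[0,0.0107,-0.0033],[-0.6,0,0],0.07]])

```text
time: 12.2
tool_pos: [0.5465, -0.0276, 0.1879]
tool_rot: [2.775, -0.0, 2.009]
contact_force: [0.2, 0.8, -0.1]
opening: 0.0699
grip_force: 0.0
```

```bash
python3 -c "
from h import *
st();G();print(delta([-.0015,-.0065,.2045],-.785,.019))"
```

```text
t 12.2 stoolpos [ 0.0059 -0.0051  0.1879] rot err [-0.366  0.     0.   ] F(stool) [ 0.6  0.6 -0.1] M [0.01 0.07 0.03] q [-0.34  0.27  1.81  0.35  0.82 -0.99] open 0.0699 0.0
grasp pt [-0.0009 -0.0051  0.2056]
(array([-0.0014,  0.0068, -0.0008]), array([-0.419, -0.   , -0.   ]))
```

Request:
arm_command(moves=[[[0,0.0019,0],[-0.1,0,0],0.07],[[-0.0005,0.0038,-0.0003],[-0.2,0,0],0.07],[[-0.001,0.0055,-0.0005],[-0.3,0,0],0.07],[[-0.0014,0.0065,-0.0007],[-0.38,0,0],0.07],[[-0.0014,0.0068,-0.0008],[-0.419,0,0],0.06]])

```text
time: 12.7
tool_pos: [0.5518, -0.0265, 0.1899]
tool_rot: [2.359, -0.002, 2.008]
contact_force: [0.6, -0.1, 0.2]
opening: 0.0658
grip_force: 0.0
```

```bash
python3 -c "
from h import *
st();G();print(delta([-.0015,-.0065,.2045],-.785,.019))"
```

```text
t 12.7 stoolpos [ 0.0112 -0.0063  0.1899] rot err [-0.782  0.002  0.002] F(stool) [ 0.5 -0.4  0.2] M [-0.04  0.3  -0.  ] q [-0.54  0.24  2.1   1.19  0.68 -1.91] open 0.0658 0.0
grasp pt [-0.0022 -0.0063  0.2034]
(array([-0.0002,  0.0013, -0.0003]), array([-0.003, -0.001, -0.002]))
```

Request:
arm_command(moves=[[[0,0.001,0],[0,0,0],0.05],[[0,0.001,0],[0,0,0],0.02],[[0,0.001,0],[0,0,0],0.02],[[0,0.001,0],[0,0,0],0.02],[[0,0.001,0],[0,0,0],0.02]], squeeze=45)

```text
time: 13.2
tool_pos: [0.5532, -0.0258, 0.1907]
tool_rot: [2.362, -0.001, 2.01]
contact_force: [-2.3, -3.0, -0.0]
opening: 0.0399
grip_force: 45.0
```

```bash
python3 -c "
from h import *
st();G()"
```

```text
t 13.2 stoolpos [ 0.0127 -0.0063  0.1907] rot err [-0.779  0.002 -0.001] F(stool) [-3.4 -1.7 -0. ] M [-0.41  0.74  0.02] q [-0.54  0.24  2.09  1.18  0.68 -1.9 ] open 0.0399 45.0
grasp pt [-0.0007 -0.0064  0.2042]
```

Request:
arm_command(moves=[[[0.0003,-0.003,-0.0001],[0.12,0,0],0.02],[[0.0005,-0.0052,-0.0005],[0.24,0,0],0.02],[[0.0007,-0.0074,-0.0012],[0.36,0,0],0.02],[[0.0009,-0.0095,-0.0021],[0.48,0,0],0.02],[[0.0011,-0.0114,-0.0033],[0.6,0,0],0.02]], squeeze=55)

```text
time: 13.7
tool_pos: [0.5434, -0.0301, 0.186]
tool_rot: [2.921, -0.002, 2.008]
contact_force: [3.6, 17.9, -9.6]
opening: 0.0395
grip_force: 55.0
```

```bash
python3 -c "
from h import *
st();G()"
```

```text
t 13.7 stoolpos [ 0.002  -0.0061  0.186 ] rot err [-0.221  0.001  0.001] F(stool) [10.9 14.7 -9.6] M [ 2.33 -1.53  0.98] q [-0.28  0.32  1.71  0.18  0.96 -0.81] open 0.0395 55.0
grasp pt [-0.0021 -0.0061  0.2045]
```

Request:
arm_command(moves=[[[0.001,-0.0015,0.0007],[0.12,0,0],0.02],[[0.0013,-0.0037,0.0003],[0.24,0,0],0.02],[[0.0016,-0.0059,-0.0004],[0.36,0,0],0.02],[[0.0018,-0.008,-0.0013],[0.48,0,0],0.02],[[0.002,-0.0099,-0.0025],[0.6,0,0],0.02]])

```text
time: 14.2
tool_pos: [0.5333, -0.0335, 0.1865]
tool_rot: [-2.761, 0.0, 2.01]
contact_force: [-1.4, -9.6, -0.8]
opening: 0.0392
grip_force: 55.0
```

```bash
python3 - <<'E'
from h import *
st();G()
b=robot.read_camera("scene")[135:305,235:405,::-1]
cv2.imwrite("pics/scz4.png",cv2.resize(b,None,fx=3.5,fy=3.5,interpolation=2))
E
```

```text
t 14.2 stoolpos [-0.0085 -0.0048  0.1865] rot err [ 0.381 -0.    -0.001] F(stool) [-5.3 -8.1 -0.8] M [-1.11  0.23  0.55] q [-0.09  0.6   1.27 -0.19  1.6  -0.51] open 0.0392 55.0
grasp pt [-0.0015 -0.0048  0.2041]
```

View pics/scz4.png

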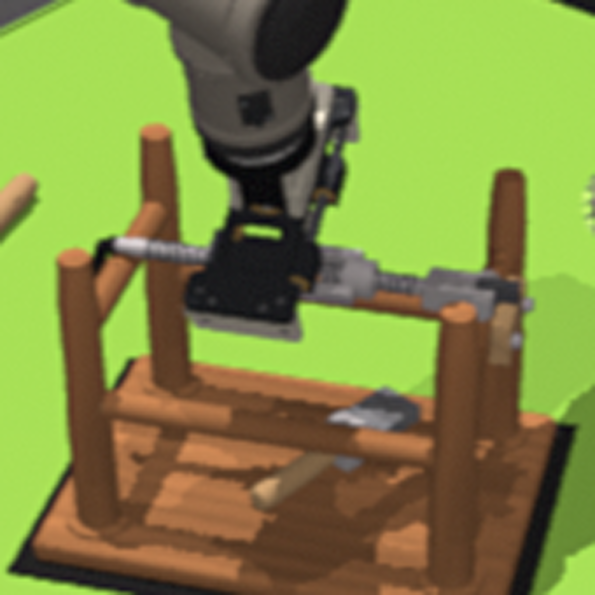

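The right feet have moved inward (near foot top from (70,258) to (77,259)), the hook at (103,255) is over the rail, and the joints look shut. Adding the last part of the eighth turn.

Request:
arm_command(moves=[[[0,-0.0017,-0.0001],[0.1,0,0],0.02],[[-0.0003,-0.0034,-0.0004],[0.2,0,0],0.02],[[-0.0005,-0.0051,-0.0008],[0.3,0,0],0.02],[[-0.0005,-0.0068,-0.0013],[0.38,0,0],0.02],[[-0.0005,-0.0068,-0.0013],[0.38,0,0],0.02]])

```text
time: 14.75
tool_pos: [0.5275, -0.0358, 0.1897]
tool_rot: [-2.377, -0.001, 2.01]
contact_force: [-6.0, -6.7, 8.7]
opening: 0.0391
grip_force: 55.0
```

```bash
python3 -c "
from h import *
st();G()"
```

```text
t 14.75 stoolpos [-0.0148 -0.0045  0.1897] rot err [ 0.764  0.001 -0.001] F(stool) [-8.3 -3.5  8.7] M [-0.63  1.36  0.36] q [-0.03  0.83  1.02 -0.34  1.98 -0.49] open 0.0391 55.0
grasp pt [-0.0017 -0.0045  0.2034]
```

Request:
arm_command(moves=[[[0,0,0],[0,0,0],0.08],[[0,0,0],[0,0,0],0.08],[[0,0,0],[0,0,0],0.08],[[0,0,0],[0,0,0],0.08],[[0,0,0],[0,0,0],0.08]])

```text
time: 15.25
tool_pos: [0.5281, -0.0345, 0.189]
tool_rot: [-2.387, -0.004, 2.011]
contact_force: [0.5, -0.3, 0.5]
opening: 0.0747
grip_force: 0.0
```

Request:
arm_command(moves=[[[0,0,-0.02],[0,0,0],0.08],[[0,0,-0.045],[0,0,0],0.08],[[0,0,-0.08],[0,0,0],0.08],[[0,0,-0.11],[0,0,0],0.08],[[0,0,-0.13],[0,0,0],0.08]])

```text
time: 15.75
tool_pos: [0.6095, 0.0036, 0.2853]
tool_rot: [-2.389, -0.004, 2.011]
contact_force: [0.8, -0.7, -0.5]
opening: 0.0801
grip_force: 0.0
```

```bash
python3 -c "
from h import *
st();print(delta([-.12,0,.40],0))"
```

```text
t 15.75 stoolpos [ 0.0762 -0.0035  0.2853] rot err [ 0.753  0.003 -0.004] F(stool) [ 0.4 -0.9 -0.5] M [-0.06 -0.57  0.08] q [ 0.02  1.    0.39 -0.42  2.41 -0.64] open 0.0801 0.0
(array([ 0.0044, -0.2216,  0.0504]), array([-0.753, -0.003,  0.004]))
```

Request:
arm_command(moves=[[[0,-0.044,0],[-0.14,0,0],0.08],[[0,-0.088,0.005],[-0.28,0,0],0.08],[[0,-0.132,0.015],[-0.42,0,0],0.08],[[0.002,-0.176,0.03],[-0.56,0,0],0.08],[[0.004,-0.22,0.045],[-0.7,0,0],0.08]])

```text
time: 16.25
tool_pos: [0.4331, -0.0755, 0.4031]
tool_rot: [-3.091, -0.001, 2.011]
contact_force: [-0.7, -2.4, 1.4]
opening: 0.0799
grip_force: 0.0
```

Request:
arm_command(moves=[[[0,-0.02,0],[0,0,0],0.08],[[0,-0.05,0],[0,0,0],0.08],[[0,-0.08,0],[0,0,0],0.08],[[0,-0.08,0],[0,0,0],0.08],[[0,-0.08,0],[0,0,0],0.08]])

```text
time: 16.75
tool_pos: [0.362, -0.1095, 0.4068]
tool_rot: [-3.085, -0.003, 2.01]
contact_force: [0.0, 0.4, -0.6]
opening: 0.0799
grip_force: 0.0
```

```bash
python3 - <<'E'
from h import *
st()
a=robot.read_camera("top")[170:320,240:410,::-1]; b=robot.read_camera("scene")[135:305,235:405,::-1]
k=lambda i:cv2.resize(i,(400,int(400*i.shape[0]/i.shape[1])),interpolation=2)
b=k(b);a=k(a);a=cv2.copyMakeBorder(a,0,b.shape[0]-a.shape[0],0,0,0)
cv2.imwrite("pics/end.png",np.hstack([a,b]))
E
```

```text
t 16.75 stoolpos [-0.1959 -0.001   0.4068] rot err [ 0.057  0.003 -0.001] F(stool) [ 0.2  0.3 -0.6] M [-0.08 -0.19  0.02] q [-0.46  0.01  1.46 -0.04  1.72 -0.91] open 0.0799 0.0
```

View pics/end.png

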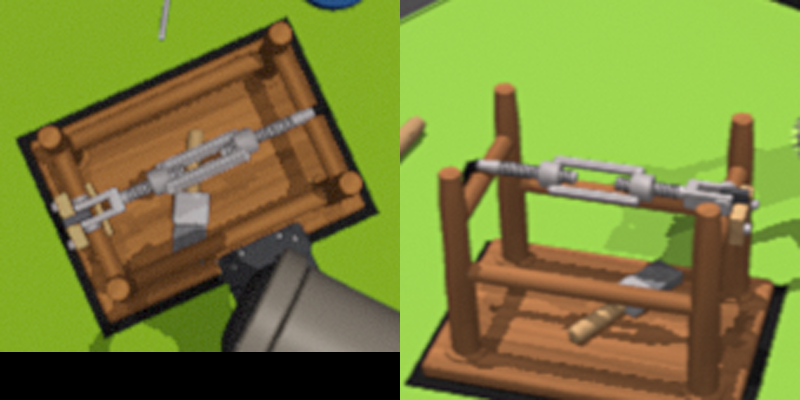

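The final views show the window face-on to the scene camera (about (600,180)). That matches a turn of about 4.7 rad. The hook is tight over the rail at (470,175), the legs are upright and the brush has not moved.

```bash
python3 -c "
from cell import robot
print(robot.hand_in())"
```

```text
the job is handed in; nothing more can be done
None
```

The job is handed in: the hook is over the right stretcher, the joints look shut in the final pictures, the body is an estimated 0.75 rad (about an eighth of a turn) past shut, and the gripper is open and clear of the stool.

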